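Move three samples on to their next station

TASK

On this sample bench everything moves on one station: the jar from the mixer goes onto the balance, the tube block from the tray goes onto the mixer, and the tall tube from the balance goes into the tray, each standing upright in the middle of its place. A place holds only one sample at a time, so first park one of the samples on the empty round mat. Keep the samples upright, set them down gently without dropping them, and do not disturb the rack, beaker and tip box beyond.

Things in the scene. Friction and masses are not known exactly. Their poses are not given: they have to be found in the camera images.
- jar: Loose closed white specimen jar, a plain cylinder 56 mm in diameter (lid 57 mm) and 70 mm tall, about 0.12 kg. Starts on the mixer. Origin: centre of its underside; z up.
- block: Loose orange tube block, 64 mm (its x) by 36 mm (its y) and 60 mm tall, with two capped tubes (caps 16 mm in diameter, purple) fixed in its top that rise to 86 mm; about 0.13 kg. Grip it across its 36 mm sides (fingers closing along its y). Starts in the tray, at any yaw. Origin: centre of its underside; z up.
- tube: Loose tall flat-bottomed standing tube, cream with a paper label, 32 mm in diameter, with a purple screw cap of the same diameter from 90 mm up; 115 mm tall in all, about 0.07 kg. It stands free and tips easily. Starts on the balance. Origin: centre of its underside; z up.
- balance: Fixed cream laboratory balance with a round steel pan 110 mm in diameter, whose flat top is 56 mm above the origin (and the bench). The housing is 46 mm high, 150 mm wide in y, from x = -107 to +68 mm. The pan is rigid. Origin: on the bench, under the centre of the pan.
- mixer: Fixed navy-blue mixer (switched off) with a square black rubber platform 110 by 110 mm, whose flat top is 68 mm above the origin (and the bench). The housing is 56 mm high, 150 mm wide in y, from x = -100 to +65 mm, with a small knob (top at 67 mm) and panel on its low-x end. The platform is rigid. Origin: on the bench, under the centre of the platform.
- tray: Fixed square steel tray, 140 by 140 mm outside, with walls 4 mm thick and 14 mm high in all; its inner floor is 4 mm above the origin. Origin: on the bench, under its centre.
- mat: Fixed thin round grey mat, 120 mm in diameter, top 4 mm above the origin: the free parking place. Origin: on the bench, under its centre.
- rack: Bystander: loose orange tube rack, 82 mm (x) by 214 mm (y), deck at 55 mm, some capped tubes up to 112 mm. Stands beyond the work. Origin: centre of its underside.
- beaker: Bystander: loose glass beaker, rim 68 mm in diameter, 90 mm tall. Origin: centre of its underside.
- tipbox: Bystander: loose closed blue plastic tip box, 80 mm (x) by 115 mm (y) by 55 mm tall. Origin: centre of its underside.
Not all that is in view belongs to the job. Leave any orange look-alike of the jar alone.

How it is judged:
On the way:
1. one of the three samples has been parked, upright and released, on the round mat (((horizontal distance between jar and mat below 0.045 m and z of jar in the frame of mat between -0.001 and 0.009 m and angle between jar's own z axis and vertical below 0.1 rad and linear speed of jar below 0.02 m/s and contact force between the fingers and jar below 0.1 N) or (horizontal distance between block and mat below 0.045 m and z of block in the frame of mat between -0.001 and 0.009 m and angle between block's own z axis and vertical below 0.1 rad and linear speed of block below 0.02 m/s and contact force between the fingers and block below 0.1 N) or (horizontal distance between tube and mat below 0.045 m and z of tube in the frame of mat between -0.001 and 0.009 m and angle between tube's own z axis and vertical below 0.1 rad and linear speed of tube below 0.02 m/s and contact force between the fingers and tube below 0.1 N))), for 0.2 s.
At the end, for the whole second after the job is handed in: Jar on the balance pan, tube block on the mixer platform, tall tube on the tray floor: each within 15 mm of the centre of its place and 5 mm of its surface in height, upright within 0.1 rad, released, at rest. Earlier, one sample stood released on the mat (horizontal distance between jar and balance below 0.015 m and z of jar in the frame of balance between 0.051 and 0.061 m and angle between each of jar, block, tube's own z axis and vertical below 0.1 rad and linear speed of each of jar, block, tube below 0.02 m/s and contact force between the fingers and jar below 0.1 N and horizontal distance between block and mixer below 0.015 m and z of block in the frame of mixer between 0.063 and 0.073 m and contact force between the fingers and block below 0.1 N and horizontal distance between tube and tray below 0.015 m and z of tube in the frame of tray between -0.001 and 0.009 m and contact force between the fingers and tube below 0.1 N); the robot touches nothing.
It fails at once if a sample tips by more than 0.6 rad (angle between any of jar, block, tube's own z axis and vertical above 0.6 rad).
It fails at once if a sample is dropped (moves faster than 0.75 m/s, a fall of about 3 cm, without the fingers touching it) ((linear speed of jar above 0.75 m/s and contact force between the fingers and jar below 0.05 N) or (linear speed of block above 0.75 m/s and contact force between the fingers and block below 0.05 N) or (linear speed of tube above 0.75 m/s and contact force between the fingers and tube below 0.05 N)).
It fails at once if the rack, beaker or tip box is displaced by more than 25 mm (distance of any of rack, beaker, tipbox from where it was at the start of the episode above 0.025 m).
It also fails if it takes over 109 s, if anything falls off the work surface, if the arm or the gripper's body presses on something with over 40 N, if the wrist force passes 120 N, or if a joint passes its speed limit or range.

ROBOT

A 6-joint arm with a two-finger parallel gripper is mounted at the origin on the work surface. World frame = base frame: x ahead of the robot, y to its left, z up, the work surface at z = 0. Lengths are in m, angles in rad, forces in N, time in s.
With the tool pointing down it reaches from about 0.425 to 0.95 m from the base axis. Payload 3.5 kg.
Tool frame: the origin (TCP) lies on the centre line of the jaws, within the pads' length; the fingertips stand 8 mm ahead of it and the grasp point (between the pads) lies 11 mm behind it; z points along the fingers, y is the line along which they close (so a half turn about z gives the same grasp; the last joint's range is limited). The gripper opens to 85 mm and grips with 20 to 120 N. Pads are 22 mm wide; open, the fingers measure 114 mm over their backs; the gripper's body (76 mm by 85 mm) begins 54 mm behind the grasp point. The pads swing forward as they close: fully open they stand 13 mm farther back than shut.
Start: joints at [-1.359, 0.286, 1.577, -0, 1.279, -0.15], TCP at [0.239, -0.631, 0.215] pointing down, gripper open.
Joint ranges: [-2.77, 2.77], [-0.9, 2.22], [0.21, 2.48], [-1.53, 4.67], [0.24, 2.81], [-2.84, 2.84]. Speed limits (rad/s): [2.79, 2.79, 3.14, 3.14, 3.14, 3.14].

INTERFACE

Orientations are given as a unit quaternion [x, y, z, w].
In Python, from plant import ctrl gives the robot as it stands. The module is installed in compiled form; this text tells all that it offers.
- The arm moves only by the tool send_rows, never from a script. Its argument "steps" is a list of rows, each a list of 5 numbers: the shift along the tool's x, y, z in m, then the turn about the tool's z in degrees, then the opening, from -1 (shut) to 1 (fully open). A call has 1 to 12 rows; each row is the pose to reach, as a shift and turn from the pose commanded when the call began, along the tool's axes at that moment; what a row does not reach only later rows make up. A row lasts 1/10 s, in which the tool goes at most 50 mm and 8.59 degrees, less where a joint would pass 70% of its speed; a pose out of reach is approached as far as the arm can. A call with a gripper value outside its range is refused whole. The fingers move at their own pace and stop on an object; "squeeze" is the grip in N (left out, the last holds). Time passes only in rows, so rows that repeat a pose let the fingers close. It gives the time, the measured TCP pose, the force, the opening and the grip force at its end, in the units of the state.
- ctrl.get_state(): the state, without advancing time (a new reading comes with each control period).
- ctrl.read_camera(name): name is "scene" or "top"; returns the picture (384x512x3 uint8, red, green, blue); there is no depth.
- ctrl.calibration(name): a dict with "intrinsics" (3x3 intrinsics, pixels), "extrinsics" (4x4, takes a point from world to camera coordinates). Camera axes: x right, y up, looking along -z (the intrinsics and any distortion apply to the point x, -y, -z); pixel columns grow to the right and rows downward; lengths in m; the calibration is good to about 2 mm. A picture is of the moment at which its call begins. calibration takes no time and is no camera call.
- ctrl.sign_off(): hands the job in; it is judged then, once.
The state is a dict: "time": time; "qpos": joint angles; "dq": joint speeds; "joint_efforts": joint torques, N m; "eef_pos": TCP position; "tcp_rot": TCP orientation; "contact_force": force on the tool from outside, world axes, zero at the start; "wrist_torque": the same for the moment, N m; "opening": opening from 0.0 (shut) to 1.0 (fully open); "finger_force": force on a finger pad.
Only numpy, scipy, OpenCV 4.12 (cv2) and the standard library are available. Lean on these libraries where they do the work, as an engineer would, in place of code of your own. Each camera call takes 0.05 s, during which the arm holds its last target. There are 200 camera calls.

## Working session

There is one attempt and no reset: what is moved stays moved. The work goes in short steps, Python scripts to look and compute and a tool call to move; the robot and the scene stay as the last step left them, time stands still between calls to the robot, and variables do not carry over. Pictures are saved under pics/ and viewed, at most 14 in all, crops included, and the job is handed in when it is done.

Besides the shell and the picture viewer there is one more tool, called after "Call:" as name([rows], argument=value, ...), one row to a line, values as JSON. send_rows: Moves the arm, as the interface text tells. Its arguments: {"type":"object","properties":{"steps":{"type":"array","items":{"type":"array","items":{"type":"number"}}},"squeeze":{"type":"number"}},"required":["steps"]}

```bash
mkdir -p pics
python3 - <<'E'
from plant import ctrl
import cv2
for n in("top","scene"):
    im=ctrl.read_camera(n); cv2.imwrite(f"pics/{n}0.png",cv2.resize(im[:,:,::-1],(768,576),interpolation=cv2.INTER_CUBIC)); cv2.imwrite(f"{n}_raw0.png",im[:,:,::-1])
    c=ctrl.calibration(n); print(n,c)
print(ctrl.get_state())
E
```

```text
top {'intrinsics': array([[442.88626238,   0.        , 252.86091639],
       [  0.        , 442.88626238, 190.08202084],
       [  0.        ,   0.        ,   1.        ]]), 'extrinsics': array([[-0.01778231, -0.99984058,  0.00161591, -0.01109711],
       [ 0.99252119, -0.01745687,  0.1208178 , -0.53947311],
       [-0.12077033,  0.00375225,  0.99267338, -1.08189733],
       [ 0.        ,  0.        ,  0.        ,  1.        ]])}
scene {'intrinsics': array([[420.4075206 ,   0.        , 254.1688536 ],
       [  0.        , 420.4075206 , 194.28278513],
       [  0.        ,   0.        ,   1.        ]]), 'extrinsics': array([[-0.59863826,  0.80100767,  0.00435352,  0.34431334],
       [-0.54816233, -0.41362359,  0.72693437,  0.25157229],
       [ 0.58408072,  0.43278429,  0.68669314, -1.59001052],
       [ 0.        ,  0.        ,  0.        ,  1.        ]])}
{'time': 0.1, 'qpos': array([-1.35899891e+00,  2.87085662e-01,  1.57801840e+00,  8.99142325e-07,
        1.27859854e+00, -1.50004668e-01]), 'dq': array([ 0.00040085, -0.00154934, -0.0045557 , -0.00052687, -0.00120569,
        0.0013872 ]), 'joint_efforts': array([ 8.81887972e-04, -4.07298410e+01, -2.93696862e+01, -1.64540211e-04,
        3.41887157e-03,  5.16108543e-06]), 'eef_pos': array([ 0.2388161 , -0.6306775 ,  0.21408642]), 'tcp_rot': array([ 9.83681456e-01,  1.79915759e-01, -3.21595383e-05, -1.05448456e-03]), 'contact_force': array([0.95335801, 1.02411106, 0.41282173]), 'wrist_torque': array([ 0.01901023,  0.04976809, -0.01635393]), 'finger_force': 0.0, 'opening': 0.9984284737642439}
```

View pics/top0.png

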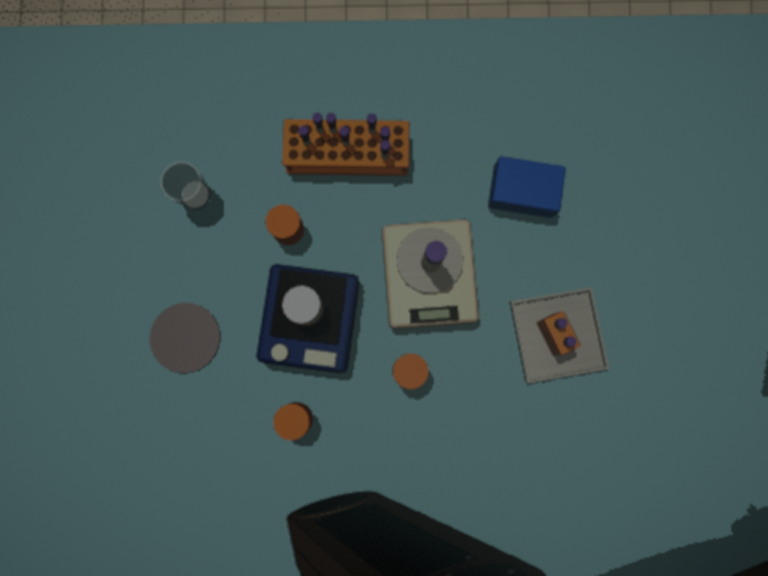

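View pics/scene0.png

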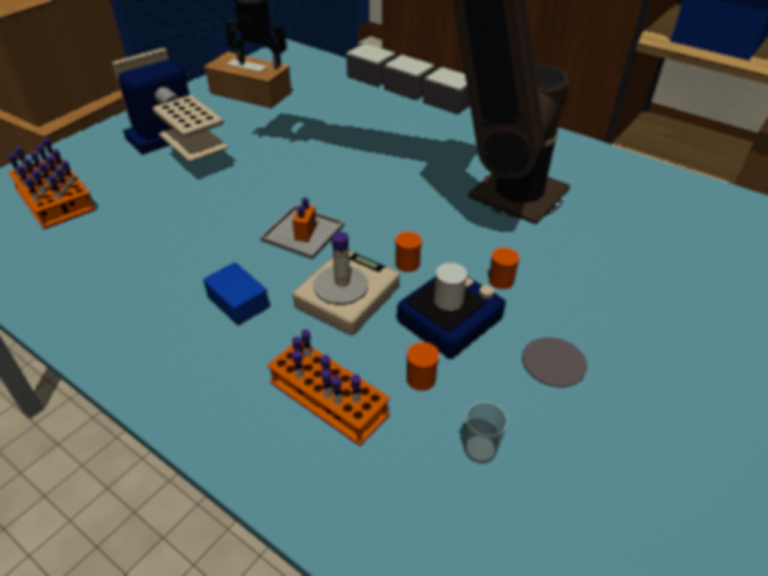

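The top view (2/3 scale from 768 px) shows the mat at (185,337), jar at (301,304) on the mixer, pan at (430,260) with the tube cap at (435,252), and the tray at (559,336) with caps at (562,323) and (570,342). Orange decoys stand at (285,222), (411,371) and (292,422). Next I measure.

```bash
cat > h.py <<'E'
import numpy as np, cv2
from plant import ctrl
def grab(n="top"):
    return cv2.cvtColor(ctrl.read_camera(n),cv2.COLOR_RGB2BGR)
def ray(n,uv,z):
    c=ctrl.calibration(n);K=c["intrinsics"];E=c["extrinsics"]
    d=np.linalg.inv(K)@[uv[0],uv[1],1];d=E[:3,:3].T@(d*[1,-1,-1]);o=-E[:3,:3].T@E[:3,3]
    return o+d*(z-o[2])/d[2]
def proj(n,p):
    c=ctrl.calibration(n);q=(c["extrinsics"]@np.append(p,1))[:3]*[1,-1,-1];q=c["intrinsics"]@q
    return q[:2]/q[2]
def blobs(mask,amin=15):
    cs,_=cv2.findContours(mask.astype(np.uint8),cv2.RETR_EXTERNAL,cv2.CHAIN_APPROX_NONE)
    return sorted([c for c in cs if cv2.contourArea(c)>=amin],key=cv2.contourArea,reverse=True)
E
python3 - <<'E'
from h import *
im=cv2.imread("top_raw0.png");hsv=cv2.cvtColor(im,cv2.COLOR_BGR2HSV)
pts=dict(mat=(123,225),bench=(240,300),jar=(201,203),jarside=(212,213),plat=(188,185),plat2=(222,222),navy=(178,225),pan=(275,182),cream=(300,150),cap=(290,168),blk=(368,223),c1=(375,215),c2=(380,228),floor=(350,220),wall=(342,200),decoy=(274,247))
for k,(u,v) in pts.items(): print(k,hsv[v,u],im[v,u])
cv2.imwrite("pics/crop.png",cv2.resize(im[130:270,90:420],None,fx=2.4,fy=2.4,interpolation=cv2.INTER_CUBIC)*2.0.__int__() if 0 else np.clip(cv2.resize(im[130:270,90:420],None,fx=2.4,fy=2.4,interpolation=cv2.INTER_CUBIC).astype(float)*1.6,0,255).astype(np.uint8))
E
```

```text
mat [ 9 24 75] [68 70 75]
bench [91 68 97] [97 96 71]
jar [ 90   6 123] [123 123 120]
jarside [60  9 30] [29 30 29]
plat [80 33 23] [22 23 20]
plat2 [75 20 25] [24 25 23]
navy [111 156  59] [59 34 23]
pan [ 30  19 109] [101 109 109]
cream [ 32  38 120] [102 120 119]
cap [128  89  83] [83 54 62]
blk [ 13 163 103] [ 37  65 103]
c1 [128  95  78] [78 49 57]
c2 [128  97  79] [79 49 57]
floor [ 30  20 103] [ 95 103 103]
wall [ 84  35 101] [ 98 101  87]
decoy [ 12 164 115] [ 41  71 115]
```

View pics/crop.png

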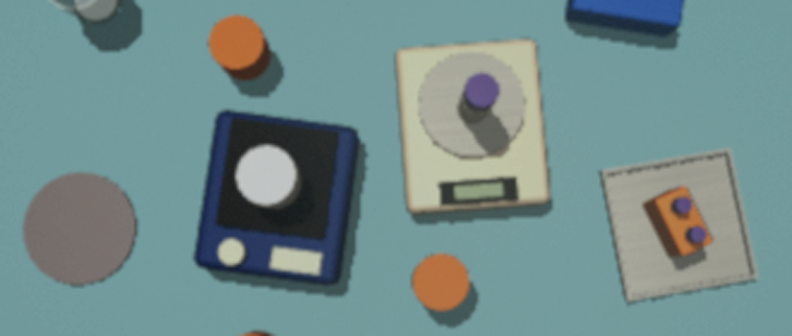

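The crop shows all places clearly: mat (80,228), platform black square about (280,180), pan (471,105), tray (678,225), in 2.4x crop pixels.

```bash
cat > meas.py <<'E'
from h import *
im=cv2.imread("top_raw0.png");hsv=cv2.cvtColor(im,cv2.COLOR_BGR2HSV).astype(int);H,S,V=[hsv[...,i] for i in range(3)]
U,W=np.meshgrid(np.arange(512),np.arange(384))
def box(u0,v0,u1,v1): return (U>=u0)&(U<u1)&(W>=v0)&(W<v1)
def wpts(c,z): return np.array([ray("top",p[0].astype(float),z)[:2] for p in c],np.float32)
def circ(m,z,name):
    w=wpts(cv2.convexHull(blobs(m)[0]),z);A=np.c_[2*w,np.ones(len(w))];x=np.linalg.lstsq(A,(w**2).sum(1),rcond=None)[0]
    print(name,"circ",x[:2].round(4),"diam mm",round(2000*np.sqrt(x[2]+x[0]**2+x[1]**2),1)); return x[:2]
def rect(m,z,name):
    w=wpts(cv2.convexHull(blobs(m)[0]),z);r=cv2.minAreaRect(w*1000);print(name,"rect",np.round(r[0],1),np.round(r[1],1),round(r[2],1));return r
circ(box(90,190,155,260)&(H<20)&(S<45)&(V>55)|box(90,190,155,260)&(H>160)&(V>55),.004,"mat")
circ(box(180,180,225,225)&(V>80),.138,"jar")
circ(box(262,148,312,200)&~((H>20)&(H<45)&(S>29)&(V>95)),.056,"pan")
circ(box(275,150,305,185)&(H>115)&(H<140)&(S>60),.171,"cap")
rect(box(170,170,245,255)&((V<40)&(S<80)|(V>80)&(S<15)&box(180,180,230,225)),.068,"platform")
rect(box(165,170,245,255)&(((H>100)&(S>110))|((V<40)&(S<80))|((S<50)&(V>90))),.056,"mixer housing")
rect(box(250,140,325,225)&((H<60)|(V<50)|(H>110)),.046,"balance housing")
rect(box(335,185,410,262)&((S<45)|(H<30)|(H>110)),.014,"tray")
cs=blobs(box(360,205,395,240)&(H>115)&(H<140)&(S>65),5)
P=[]
for c in cs[:2]:
    M=cv2.moments(c);P.append(ray("top",(M["m10"]/M["m00"],M["m01"]/M["m00"]),.090)[:2])
print("caps",P,"mid",(P[0]+P[1])/2,"dist",np.linalg.norm(P[0]-P[1]),"yaw",np.degrees(np.arctan2(*(P[0]-P[1])[::-1])))
rect(box(350,200,395,245)&(H<25)&(S>100)|box(360,205,395,240)&(H>115)&(S>60),.064,"block")
for n,b in dict(d1=(170,130,210,165),d2=(255,230,295,262),d3=(175,260,215,300)).items(): 
    circ(box(*b)&(H<25)&(S>120)&(V>80),.07,n)
E
python3 meas.py
```

```text
mat circ [0.4593 0.3131] diam mm 115.1
jar circ [0.5    0.0993] diam mm 56.2
pan circ [ 0.5759 -0.1041] diam mm 111.3
cap circ [ 0.5711 -0.1037] diam mm 29.5
platform rect [503.1  95.2] [108.1 108.3] 81.6
mixer housing rect [484.9  96.7] [148.6 161.2] 81.3
balance housing rect [ 556.6 -104.6] [174.5 148.6] 3.3
tray rect [ 452.2 -322.9] [142.8 143. ] 8.9
caps [array([ 0.43806236, -0.31943827]), array([ 0.46777829, -0.30688401])] mid [ 0.45292033 -0.31316114] dist 0.032259047931762604 yaw -157.09712496943575
block rect [ 452.1 -309.8] [64.2 44.1] 25.0
d1 circ [0.6438 0.137 ] diam mm 54.2
d2 circ [ 0.3961 -0.0672] diam mm 53.7
d3 circ [0.3203 0.123 ] diam mm 54.8
```

```bash
cat > go.py <<'E'
import sys
from h import *
from scipy.spatial.transform import Rotation as R
s=ctrl.get_state();r=R.from_quat(s["tcp_rot"]);p=s["eef_pos"]
x=r.as_matrix()[:,0];print("t",round(s["time"],1),"p",p.round(4),"phi",np.degrees(np.arctan2(x[1],x[0])).round(1),"F",s["contact_force"].round(1),"op",round(s["opening"],3),"ff",round(s["finger_force"],1))
for a in sys.argv[1:]:
    t=np.array([float(v) for v in a.split(",")]);print(a,"->",(r.inv().apply(t-p)*1000).round(1),"mm")
E
python3 go.py 0.46,-0.28,0.26 0.5,0.099,0.21
```

```text
t 0.1 p [ 0.2388 -0.6307  0.2141] phi 20.7 F [1.  1.  0.4] op 0.998 ff 0.0
0.46,-0.28,0.26 -> [ 331.  -249.8  -45.3] mm
0.5,0.099,0.21 -> [ 502.6 -590.     5.5] mm
```

Call:
send_rows([
  [0.331, -0.25, -0.045, -2.8, 1],
  [0.331, -0.25, -0.045, -2.8, 1],
  [0.331, -0.25, -0.045, -2.8, 1],
  [0.331, -0.25, -0.045, -2.8, 1],
  [0.331, -0.25, -0.045, -2.8, 1],
  [0.331, -0.25, -0.045, -2.8, 1],
  [0.331, -0.25, -0.045, -2.8, 1],
  [0.331, -0.25, -0.045, -2.8, 1],
  [0.331, -0.25, -0.045, -2.8, 1],
  [0.331, -0.25, -0.045, -2.8, 1],
])

```text
time: 1.1
eef_pos: [0.4611, -0.2779, 0.2604]
tcp_rot: [0.979, 0.206, 0.0, -0.0]
contact_force: [-0.7, -0.5, -0.0]
opening: 0.999
finger_force: 0.0
```

```bash
python3 go.py 0.5,0.099,0.21 0.5,0.099,0.103
```

```text
t 1.1 p [ 0.4611 -0.2779  0.2604] phi 23.8 F [-0.7 -0.5 -0. ] op 0.999 ff 0.0
0.5,0.099,0.21 -> [ 187.5 -329.3   50.5] mm
0.5,0.099,0.103 -> [ 187.5 -329.3  157.5] mm
```

Call:
send_rows([
  [0.188, -0.33, 0.02, 0, 1],
  [0.188, -0.33, 0.02, 0, 1],
  [0.188, -0.33, 0.02, 0, 1],
  [0.188, -0.33, 0.02, 0, 1],
  [0.188, -0.33, 0.02, 0, 1],
  [0.188, -0.33, 0.02, 0, 1],
  [0.188, -0.33, 0.02, 0, 1],
  [0.188, -0.33, 0.02, 0, 1],
  [0.188, -0.33, 0.05, 0, 1],
  [0.188, -0.33, 0.05, 0, 1],
  [0.188, -0.33, 0.05, 0, 1],
  [0.188, -0.33, 0.05, 0, 1],
])

```text
time: 2.3
eef_pos: [0.5013, 0.0962, 0.2113]
tcp_rot: [0.979, 0.203, 0.001, 0.0]
contact_force: [0.5, -0.2, 0.6]
opening: 1.004
finger_force: 0.0
```

```bash
python3 go.py 0.5,0.099,0.103
```

```text
t 2.3 p [0.5013 0.0962 0.2113] phi 23.4 F [ 0.5 -0.2  0.6] op 1.004 ff 0.0
0.5,0.099,0.103 -> [ -0.2  -3.2 108.3] mm
```

Call:
send_rows([
  [0, -0.003, 0.03, 0, 1],
  [0, -0.003, 0.06, 0, 1],
  [0, -0.003, 0.085, 0, 1],
  [0, -0.003, 0.1, 0, 1],
  [0, -0.003, 0.108, 0, 1],
  [0, -0.003, 0.108, 0, 1],
  [0, -0.003, 0.108, 0, 0.5],
  [0, -0.003, 0.108, 0, 0.2],
  [0, -0.003, 0.108, 0, 0],
  [0, -0.003, 0.108, 0, -0.3],
  [0, -0.003, 0.108, 0, -0.6],
  [0, -0.003, 0.108, 0, -0.6],
], squeeze=35)

```text
time: 3.5
eef_pos: [0.5008, 0.1001, 0.1043]
tcp_rot: [0.979, 0.204, 0.002, 0.0]
contact_force: [-0.4, 0.5, 4.6]
opening: 0.649
finger_force: 37.5
```

```bash
python3 go.py 0.46,0.313,0.15 0.46,0.313,0.039
```

```text
t 3.5 p [0.5008 0.1001 0.1043] phi 23.5 F [-0.4  0.5  4.6] op 0.649 ff 37.5
0.46,0.313,0.15 -> [  47.8 -211.4  -45.9] mm
0.46,0.313,0.039 -> [  47.4 -211.6   65.1] mm
```

Call:
send_rows([
  [0, 0, -0.02, 0, -0.6],
  [0, 0, -0.05, 0, -0.6],
  [0.01, -0.04, -0.05, 0, -0.6],
  [0.02, -0.08, -0.05, 0, -0.6],
  [0.03, -0.12, -0.05, 0, -0.6],
  [0.038, -0.16, -0.05, 0, -0.6],
  [0.045, -0.195, -0.045, 0, -0.6],
  [0.048, -0.211, -0.03, 0, -0.6],
  [0.048, -0.211, 0, 0, -0.6],
  [0.048, -0.211, 0.03, 0, -0.6],
  [0.048, -0.211, 0.05, 0, -0.6],
  [0.048, -0.211, 0.05, 0, -0.6],
])

```text
time: 4.7
eef_pos: [0.456, 0.3114, 0.0484]
tcp_rot: [0.979, 0.204, -0.004, 0.001]
contact_force: [-0.8, 0.4, -1.2]
opening: 0.649
finger_force: 37.7
```

```bash
python3 go.py 0.46,0.313,0.041
```

```text
t 4.7 p [0.456  0.3114 0.0484] phi 23.5 F [-0.8  0.4 -1.2] op 0.649 ff 37.7
0.46,0.313,0.041 -> [4.3 0.1 7.3] mm
```

Call:
send_rows([
  [0, 0, 0, 0, -0.6],
  [0, 0, 0, 0, -0.6],
  [0, 0, 0, 0, -0.6],
])

```text
time: 5.0
eef_pos: [0.4605, 0.3132, 0.0542]
tcp_rot: [0.979, 0.204, 0.002, -0.0]
contact_force: [0.6, 0.0, -0.5]
opening: 0.643
finger_force: 37.7
```

```bash
python3 go.py 0.46,0.313,0.041
```

```text
t 5.0 p [0.4605 0.3132 0.0542] phi 23.5 F [ 0.6  0.  -0.5] op 0.643 ff 37.7
0.46,0.313,0.041 -> [-0.6 -0.  13.2] mm
```

Call:
send_rows([
  [0, 0, 0.005, 0, -0.6],
  [0, 0, 0.009, 0, -0.6],
  [0, 0, 0.012, 0, -0.6],
  [0, 0, 0.0135, 0, -0.6],
  [0, 0, 0.0135, 0, -0.6],
  [0, 0, 0.0135, 0, -0.6],
  [0, 0, 0.0135, 0, -0.6],
])

```text
time: 5.7
eef_pos: [0.4598, 0.313, 0.0404]
tcp_rot: [0.979, 0.204, 0.0, 0.0]
contact_force: [-3.3, -1.2, 7.7]
opening: 0.648
finger_force: 38.4
```

Touching the mat (7.7 N). Release and retreat upward.

Call:
send_rows([
  [0, 0, 0, 0, 0.4],
  [0, 0, 0, 0, 0.7],
  [0, 0, 0, 0, 1],
  [0, 0, 0, 0, 1],
  [0, 0, 0, 0, 1],
  [0, 0, -0.03, 0, 1],
  [0, 0, -0.08, 0, 1],
  [0, 0, -0.13, 0, 1],
  [0, 0, -0.18, 0, 1],
  [0, 0, -0.22, 0, 1],
  [0, 0, -0.22, 0, 1],
])

```text
time: 6.8
eef_pos: [0.4625, 0.3142, 0.2674]
tcp_rot: [0.979, 0.204, 0.007, -0.002]
contact_force: [1.5, -0.0, -0.5]
opening: 0.997
finger_force: 0.0
```

```bash
python3 go.py 0.46,0,0.26 0.453,-0.313,0.16
```

```text
t 6.8 p [0.4625 0.3142 0.2674] phi 23.5 F [ 1.5 -0.  -0.5] op 0.997 ff 0.0
0.46,0,0.26 -> [-127.9  287.1    5.5] mm
0.453,-0.313,0.16 -> [-260.8  571.2  103.5] mm
```

Call:
send_rows([
  [-0.255, 0.571, 0.005, 0, 1],
  [-0.255, 0.571, 0.005, 0, 1],
  [-0.255, 0.571, 0.005, 0, 1],
  [-0.255, 0.571, 0.005, 0, 1],
  [-0.255, 0.571, 0.005, 0, 1],
  [-0.255, 0.571, 0.005, 0, 1],
  [-0.255, 0.571, 0.005, 0, 1],
  [-0.255, 0.571, 0.005, 0, 1],
  [-0.255, 0.571, 0.005, 0, 1],
  [-0.255, 0.571, 0.005, 0, 1],
  [-0.255, 0.571, 0.005, 0, 1],
  [-0.255, 0.571, 0.005, 0, 1],
])

```text
time: 8.0
eef_pos: [0.4529, -0.2891, 0.253]
tcp_rot: [0.979, 0.204, -0.0, -0.0]
contact_force: [1.3, -0.4, -0.5]
opening: 1.001
finger_force: 0.0
```

Call:
send_rows([
  [0, 0, 0, 0, 1],
  [0, 0, 0, 0, 1],
  [0, 0, 0, 0, 1],
])

```text
time: 8.3
eef_pos: [0.4535, -0.2863, 0.2533]
tcp_rot: [0.979, 0.204, -0.0, -0.001]
contact_force: [-0.3, -0.3, -0.5]
opening: 1.003
finger_force: 0.0
```

```bash
python3 go.py 0.453,-0.313,0.14 0.453,-0.313,0.038
python3 - <<'E'
from h import *
im=grab();cv2.imwrite("top_raw1.png",im)
cv2.imwrite("pics/t1.png",cv2.resize(np.clip(im*1.5,0,255).astype(np.uint8)[100:290,80:440],None,fx=2.2,fy=2.2))
E
```

```text
t 8.3 p [ 0.4535 -0.2863  0.2533] phi 23.6 F [-0.3 -0.3 -0.5] op 1.003 ff 0.0
0.453,-0.313,0.14 -> [-11.1  24.5 113.2] mm
0.453,-0.313,0.038 -> [-11.   24.6 215.2] mm
```

View pics/t1.png

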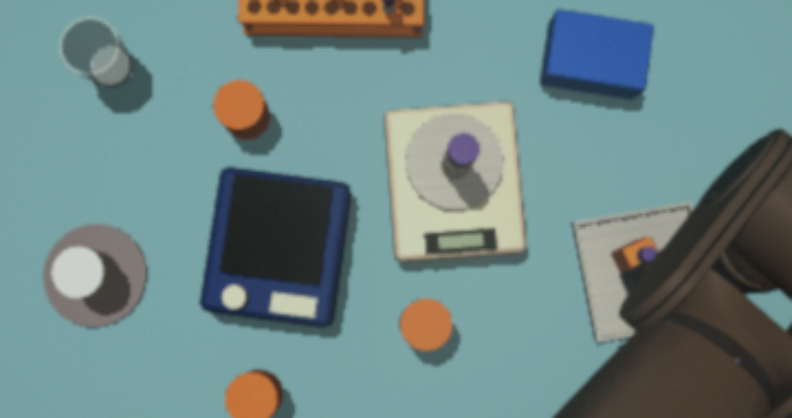

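The jar stands on the mat at about (78,272) (perspective shifts its top left). The platform is now bare around (277,230).

```bash
sed -i 's/top_raw0/top_raw1/; /^circ\|^rect\|^cs=/,$d' meas.py
cat > m1.py <<'E'
exec(open("meas.py").read())
circ(box(95,205,130,245)&(V>85)&(S<20),.074,"jar on mat")
rect(box(170,170,245,255)&(V<40)&(S<80),.068,"platform")
w=wpts(blobs(box(170,170,245,255)&(V<40)&(S<80))[0],.068);print(w.min(0),w.max(0))
E
python3 m1.py
```

```text
jar on mat circ [0.46  0.313] diam mm 58.7
platform rect [503.3  95.1] [108.  107.9] 81.5
[0.44404054 0.03506831] [0.56253356 0.1543917 ]
```

Call:
send_rows([
  [-0.011, 0.0245, 0.05, 0, 1],
  [-0.011, 0.0245, 0.09, 0, 1],
  [-0.011, 0.0245, 0.12, 0, 1],
  [-0.011, 0.0245, 0.15, 0, 1],
  [-0.011, 0.0245, 0.18, 0, 1],
  [-0.011, 0.0245, 0.2, 0, 1],
  [-0.011, 0.0245, 0.21, 0, 1],
  [-0.011, 0.0245, 0.215, 0, 1],
  [-0.011, 0.0245, 0.215, 0, 1],
  [-0.011, 0.0245, 0.215, 0, 1],
])

```text
time: 9.35
eef_pos: [0.4542, -0.3146, 0.0404]
tcp_rot: [0.979, 0.204, 0.001, 0.001]
contact_force: [-0.7, -0.7, 0.2]
opening: 1.001
finger_force: 0.0
```

```bash
python3 go.py 0.453,-0.313,0.038
```

```text
t 9.3 p [ 0.4542 -0.3146  0.0404] phi 23.6 F [-0.7 -0.7  0.2] op 1.001 ff 0.0
0.453,-0.313,0.038 -> [-0.5 -2.   2.4] mm
```

Call:
send_rows([
  [0, -0.001, 0.001, 0, 0.6],
  [0, -0.001, 0.001, 0, 0.3],
  [0, -0.001, 0.001, 0, 0.1],
  [0, -0.001, 0.001, 0, -0.1],
  [0, -0.001, 0.001, 0, -0.3],
  [0, -0.001, 0.001, 0, -0.5],
  [0, -0.001, 0.001, 0, -0.8],
  [0, -0.001, 0.001, 0, -0.8],
  [0, -0.001, 0.001, 0, -0.8],
])

```text
time: 10.25
eef_pos: [0.4532, -0.3136, 0.0385]
tcp_rot: [0.979, 0.204, 0.0, 0.0]
contact_force: [0.6, -0.9, 2.5]
opening: 0.41
finger_force: 36.2
```

```bash
python3 go.py 0.453,-0.313,0.038
```

```text
t 10.2 p [ 0.4532 -0.3136  0.0385] phi 23.5 F [ 0.6 -0.9  2.5] op 0.41 ff 36.2
0.453,-0.313,0.038 -> [ 0.  -0.6  0.5] mm
```

Call:
send_rows([
  [0, 0, -0.02, 0, -0.8],
  [0, 0, -0.05, 0, -0.8],
  [0, 0, -0.09, 0, -0.8],
  [0, 0, -0.13, 0, -0.8],
  [0, 0, -0.17, 0, -0.8],
  [0, 0, -0.2, 0, -0.8],
  [0, 0, -0.21, 0, -0.8],
  [0, 0, -0.21, 0, -0.8],
])

```text
time: 11.05
eef_pos: [0.4531, -0.3134, 0.2485]
tcp_rot: [0.979, 0.204, 0.0, 0.001]
contact_force: [-0.8, -0.5, -1.7]
opening: 0.41
finger_force: 35.7
```

```bash
python3 go.py 0.503,0.095,0.249
```

```text
t 11.1 p [ 0.4531 -0.3134  0.2485] phi 23.5 F [-0.8 -0.5 -1.7] op 0.41 ff 35.7
0.503,0.095,0.249 -> [ 208.8 -354.5   -0.8] mm
```

Call:
send_rows([
  [0.012, -0.02, 0, 0, -0.8],
  [0.033, -0.056, 0, 0, -0.8],
  [0.054, -0.092, 0, 0, -0.8],
  [0.075, -0.128, 0, 0, -0.8],
  [0.096, -0.164, 0, 0, -0.8],
  [0.117, -0.2, 0, 0, -0.8],
  [0.138, -0.236, 0, 0, -0.8],
  [0.159, -0.272, 0, 0, -0.8],
  [0.18, -0.308, 0, 0, -0.8],
  [0.198, -0.338, 0, 0, -0.8],
  [0.209, -0.355, 0, 0, -0.8],
  [0.209, -0.355, 0.02, 0, -0.8],
])

```text
time: 12.25
eef_pos: [0.503, 0.0983, 0.2271]
tcp_rot: [0.979, 0.206, 0.0, -0.0]
contact_force: [0.6, -0.8, -1.0]
opening: 0.412
finger_force: 35.7
```

Call:
send_rows([
  [0, 0, 0.03, 0, -0.8],
  [0, 0, 0.06, 0, -0.8],
  [0, 0, 0.09, 0, -0.8],
  [0, 0, 0.11, 0, -0.8],
  [0, 0, 0.11, 0, -0.8],
  [0, 0, 0.11, 0, -0.8],
  [0, 0, 0.11, 0, -0.8],
])

```text
time: 12.95
eef_pos: [0.5033, 0.0957, 0.1186]
tcp_rot: [0.979, 0.204, 0.0, 0.0]
contact_force: [0.5, -0.1, -0.7]
opening: 0.408
finger_force: 35.7
```

```bash
python3 go.py 0.503,0.095,0.1025
```

```text
t 12.9 p [0.5033 0.0957 0.1186] phi 23.5 F [ 0.5 -0.1 -0.7] op 0.408 ff 35.7
0.503,0.095,0.1025 -> [-0.5  0.5 16.1] mm
```

Call:
send_rows([
  [0, 0, 0.005, 0, -0.8],
  [0, 0, 0.01, 0, -0.8],
  [0, 0, 0.013, 0, -0.8],
  [0, 0, 0.0155, 0, -0.8],
  [0, 0, 0.0165, 0, -0.8],
  [0, 0, 0.0165, 0, -0.8],
  [0, 0, 0.0165, 0, -0.8],
])

```text
time: 13.65
eef_pos: [0.5028, 0.0957, 0.1024]
tcp_rot: [0.979, 0.204, -0.0, 0.0]
contact_force: [-4.3, -0.2, 6.0]
opening: 0.406
finger_force: 36.5
```

Call:
send_rows([
  [0, 0, 0, 0, 0],
  [0, 0, 0, 0, 0.4],
  [0, 0, 0, 0, 0.8],
  [0, 0, 0, 0, 1],
  [0, 0, 0, 0, 1],
  [0, 0, 0, 0, 1],
  [0, 0, -0.03, 0, 1],
  [0, 0, -0.07, 0, 1],
  [0, 0, -0.11, 0, 1],
  [0, 0, -0.14, 0, 1],
  [0, 0, -0.14, 0, 1],
  [0, 0, -0.14, 0, 1],
])

```text
time: 14.85
eef_pos: [0.5031, 0.0957, 0.2422]
tcp_rot: [0.979, 0.204, 0.001, 0.0]
contact_force: [0.0, -0.3, -1.3]
opening: 0.999
finger_force: 0.0
```

```bash
python3 go.py 0.571,-0.104,0.24
```

```text
t 14.8 p [0.5031 0.0957 0.2422] phi 23.5 F [ 0.  -0.3 -1.3] op 0.999 ff 0.0
0.571,-0.104,0.24 -> [-17.5 210.2   2.3] mm
```

Call:
send_rows([
  [-0.0175, 0.21, 0, 0, 1],
  [-0.0175, 0.21, 0, 0, 1],
  [-0.0175, 0.21, 0, 0, 1],
  [-0.0175, 0.21, 0, 0, 1],
  [-0.0175, 0.21, 0, 0, 1],
  [-0.0175, 0.21, 0, 0, 1],
  [-0.0175, 0.21, 0, 0, 1],
  [-0.0175, 0.21, 0, 0, 1],
])

```text
time: 15.65
eef_pos: [0.57, -0.1021, 0.2408]
tcp_rot: [0.979, 0.205, -0.001, -0.001]
contact_force: [-1.2, -0.4, -0.0]
opening: 1.002
finger_force: 0.0
```

```bash
python3 go.py 0.571,-0.104,0.118
python3 - <<'E'
from h import *
im=grab("scene")
cv2.imwrite("pics/s1.png",cv2.resize(np.clip(im*1.3,0,255).astype(np.uint8)[90:290,120:420],None,fx=2.6,fy=2.6))
E
```

```text
t 15.7 p [ 0.57   -0.1021  0.2408] phi 23.6 F [-1.2 -0.4 -0. ] op 1.002 ff 0.0
0.571,-0.104,0.118 -> [  0.3   2.3 122.8] mm
```

View pics/s1.png

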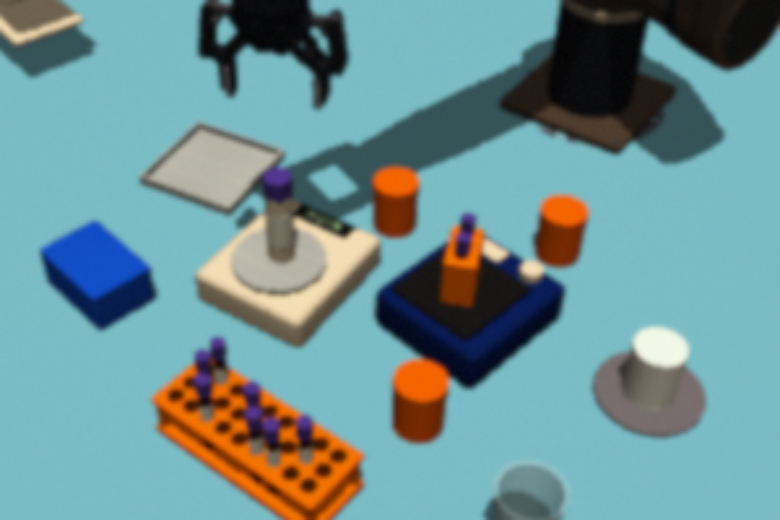

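The block stands upright on the mixer at (463,270), the jar on the mat, and the jaws are centred above the tube at (277,200). Descend.

Call:
send_rows([
  [0, 0.001, 0.03, 0, 1],
  [0, 0.001, 0.06, 0, 1],
  [0, 0.001, 0.08, 0, 1],
  [0, 0.001, 0.1, 0, 1],
  [0, 0.001, 0.113, 0, 1],
  [0, 0.001, 0.12, 0, 1],
  [0, 0.001, 0.122, 0, 1],
  [0, 0.001, 0.122, 0, 1],
  [0, 0.001, 0.122, 0, 1],
  [0, 0.001, 0.122, 0, 1],
])

```text
time: 16.7
eef_pos: [0.5717, -0.105, 0.1206]
tcp_rot: [0.979, 0.204, 0.001, 0.001]
contact_force: [0.4, 0.3, -0.6]
opening: 1.003
finger_force: 0.0
```

```bash
python3 go.py 0.571,-0.104,0.118
```

```text
t 16.7 p [ 0.5717 -0.105   0.1206] phi 23.5 F [ 0.4  0.3 -0.6] op 1.003 ff 0.0
0.571,-0.104,0.118 -> [-0.2 -1.2  2.6] mm
```

Close slowly with a light squeeze.

Call:
send_rows([
  [0, -0.001, 0.001, 0, 0.6],
  [0, -0.001, 0.001, 0, 0.3],
  [0, -0.001, 0.001, 0, 0.1],
  [0, -0.001, 0.001, 0, 0],
  [0, -0.001, 0.001, 0, -0.08],
  [0, -0.001, 0.001, 0, -0.14],
  [0, -0.001, 0.001, 0, -0.19],
  [0, -0.001, 0.001, 0, -0.24],
  [0, -0.001, 0.001, 0, -0.3],
  [0, -0.001, 0.001, 0, -0.5],
  [0, -0.001, 0.001, 0, -0.7],
  [0, -0.001, 0.001, 0, -0.7],
], squeeze=25)

```text
time: 17.9
eef_pos: [0.5707, -0.1039, 0.1186]
tcp_rot: [0.979, 0.204, 0.0, 0.0]
contact_force: [0.3, 0.6, 0.6]
opening: 0.37
finger_force: 24.8
```

```bash
python3 go.py 0.571,-0.104,0.118
```

```text
t 17.9 p [ 0.5707 -0.1039  0.1186] phi 23.5 F [0.3 0.6 0.6] op 0.37 ff 24.8
0.571,-0.104,0.118 -> [0.2 0.2 0.6] mm
```

Call:
send_rows([
  [0, 0, -0.01, 0, -0.7],
  [0, 0, -0.03, 0, -0.7],
  [0, 0, -0.055, 0, -0.7],
  [0, 0, -0.075, 0, -0.7],
  [0, 0, -0.085, 0, -0.7],
  [0, 0, -0.085, 0, -0.7],
])

```text
time: 18.5
eef_pos: [0.5716, -0.1041, 0.2058]
tcp_rot: [0.979, 0.204, 0.002, 0.001]
contact_force: [-0.1, 0.3, -0.4]
opening: 0.373
finger_force: 24.9
```

```bash
python3 go.py 0.452,-0.323,0.16
```

```text
t 18.5 p [ 0.5716 -0.1041  0.2058] phi 23.5 F [-0.1  0.3 -0.4] op 0.373 ff 24.9
0.452,-0.323,0.16 -> [-197.1  152.8   45.6] mm
```

Call:
send_rows([
  [-0.01, 0.008, 0, 0, -0.7],
  [-0.03, 0.023, 0, 0, -0.7],
  [-0.055, 0.043, 0, 0, -0.7],
  [-0.08, 0.062, 0, 0, -0.7],
  [-0.105, 0.082, 0, 0, -0.7],
  [-0.13, 0.101, 0, 0, -0.7],
  [-0.155, 0.12, 0, 0, -0.7],
  [-0.175, 0.136, 0, 0, -0.7],
  [-0.19, 0.148, 0, 0, -0.7],
  [-0.197, 0.153, 0, 0, -0.7],
  [-0.197, 0.153, 0.01, 0, -0.7],
  [-0.197, 0.153, 0.03, 0, -0.7],
])

```text
time: 19.7
eef_pos: [0.4516, -0.323, 0.1737]
tcp_rot: [0.979, 0.204, 0.001, 0.001]
contact_force: [0.0, 0.0, -1.2]
opening: 0.375
finger_force: 24.9
```

Call:
send_rows([
  [0, 0, 0.025, 0, -0.7],
  [0, 0, 0.05, 0, -0.7],
  [0, 0, 0.07, 0, -0.7],
  [0, 0, 0.085, 0, -0.7],
  [0, 0, 0.09, 0, -0.7],
  [0, 0, 0.09, 0, -0.7],
  [0, 0, 0.09, 0, -0.7],
  [0, 0, 0.09, 0, -0.7],
])

```text
time: 20.5
eef_pos: [0.4518, -0.3234, 0.0849]
tcp_rot: [0.979, 0.204, 0.001, 0.001]
contact_force: [0.8, 0.2, -0.0]
opening: 0.368
finger_force: 24.9
```

```bash
python3 go.py 0.452,-0.323,0.0666
```

```text
t 20.5 p [ 0.4518 -0.3234  0.0849] phi 23.5 F [ 0.8  0.2 -0. ] op 0.368 ff 24.9
0.452,-0.323,0.0666 -> [ 0.3 -0.4 18.3] mm
```

Call:
send_rows([
  [0, 0, 0.006, 0, -0.7],
  [0, 0, 0.011, 0, -0.7],
  [0, 0, 0.015, 0, -0.7],
  [0, 0, 0.0175, 0, -0.7],
  [0, 0, 0.0185, 0, -0.7],
  [0, 0, 0.0185, 0, -0.7],
  [0, 0, 0.0185, 0, -0.7],
])

```text
time: 21.2
eef_pos: [0.4512, -0.3227, 0.0666]
tcp_rot: [0.979, 0.204, -0.0, -0.001]
contact_force: [-2.1, 2.5, 7.9]
opening: 0.376
finger_force: 25.9
```

Seated (7.9 N). Open gently.

Call:
send_rows([
  [0, 0, 0, 0, -0.15],
  [0, 0, 0, 0, -0.05],
  [0, 0, 0, 0, 0.2],
  [0, 0, 0, 0, 0.6],
  [0, 0, 0, 0, 1],
  [0, 0, 0, 0, 1],
  [0, 0, 0, 0, 1],
  [0, 0, -0.03, 0, 1],
  [0, 0, -0.07, 0, 1],
  [0, 0, -0.11, 0, 1],
  [0, 0, -0.15, 0, 1],
  [0, 0, -0.19, 0, 1],
])

```text
time: 22.4
eef_pos: [0.4509, -0.3225, 0.2567]
tcp_rot: [0.979, 0.204, 0.0, 0.0]
contact_force: [-0.4, -0.6, -0.0]
opening: 1.001
finger_force: 0.0
```

```bash
python3 go.py 0.46,0.313,0.26
```

```text
t 22.4 p [ 0.4509 -0.3225  0.2567] phi 23.5 F [-0.4 -0.6 -0. ] op 1.001 ff 0.0
0.46,0.313,0.26 -> [ 262.1 -579.    -3.4] mm
```

Call:
send_rows([
  [0.262, -0.579, -0.004, 0, 1],
  [0.262, -0.579, -0.004, 0, 1],
  [0.262, -0.579, -0.004, 0, 1],
  [0.262, -0.579, -0.004, 0, 1],
  [0.262, -0.579, -0.004, 0, 1],
  [0.262, -0.579, -0.004, 0, 1],
  [0.262, -0.579, -0.004, 0, 1],
  [0.262, -0.579, -0.004, 0, 1],
  [0.262, -0.579, -0.004, 0, 1],
  [0.262, -0.579, -0.004, 0, 1],
  [0.262, -0.579, -0.004, 0, 1],
  [0.262, -0.579, -0.004, 0, 1],
])

```text
time: 23.6
eef_pos: [0.4592, 0.2793, 0.2591]
tcp_rot: [0.979, 0.204, 0.0, 0.0]
contact_force: [1.0, 0.2, -0.2]
opening: 1.001
finger_force: 0.0
```

Call:
send_rows([
  [0, 0, 0, 0, 1],
  [0, 0, 0, 0, 1],
  [0, 0, 0, 0, 1],
])

```text
time: 23.9
eef_pos: [0.4596, 0.2765, 0.2586]
tcp_rot: [0.979, 0.204, -0.0, 0.0]
contact_force: [-0.9, 0.0, -0.4]
opening: 1.0
finger_force: 0.0
```

```bash
python3 go.py 0.46,0.313,0.12 0.46,0.313,0.039
python3 - <<'E'
from h import *
im=grab();cv2.imwrite("top_raw1.png",im)
cv2.imwrite("pics/t2.png",cv2.resize(np.clip(im*1.5,0,255).astype(np.uint8)[100:290,80:440],None,fx=2.2,fy=2.2))
E
```

```text
t 23.9 p [0.4596 0.2765 0.2586] phi 23.5 F [-0.9  0.  -0.4] op 1.0 ff 0.0
0.46,0.313,0.12 -> [ 15.  -33.4 138.6] mm
0.46,0.313,0.039 -> [ 15.  -33.4 219.6] mm
```

View pics/t2.png

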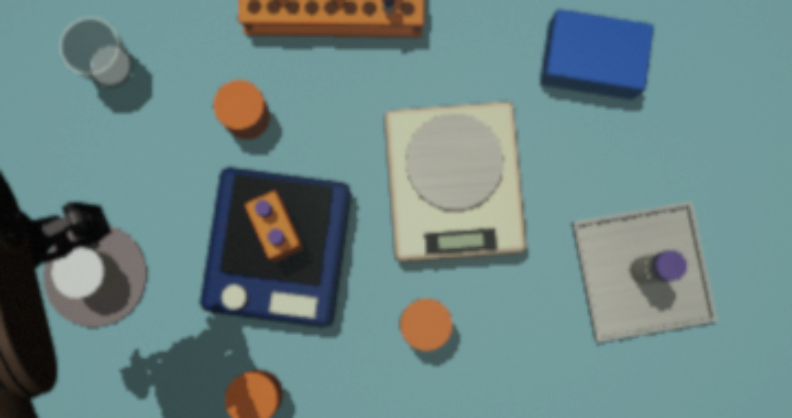

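The block is on the mixer at (271,225), the tube stands in the tray (cap 670,265), and the pan is clear at (454,162). I measure these while fetching the jar.

```bash
cat > m2.py <<'E'
exec(open("meas.py").read())
circ(box(262,148,312,200)&~((H>20)&(H<45)&(S>29)&(V>95)),.056,"pan")
circ(box(370,205,400,235)&(H>115)&(H<140)&(S>60),.119,"tube cap in tray")
rect(box(335,185,410,262)&((S<45)|(H<30)|(H>110)),.014,"tray")
P=[ray("top",cv2.minEnclosingCircle(c)[0],.154)[:2] for c in blobs(box(185,180,220,220)&(H>115)&(H<140)&(S>60)&(V>60),5)[:2]];print("block mid",sum(P)/2,np.linalg.norm(P[0]-P[1]))
E
python3 m2.py
```

```text
pan circ [ 0.5768 -0.1037] diam mm 109.9
tube cap in tray circ [ 0.4532 -0.3218] diam mm 30.3
tray rect [ 452.2 -323. ] [142.8 143.2] 8.9
block mid [0.50210414 0.09314028] 0.03238610366386142
```

Call:
send_rows([
  [0.015, -0.0335, 0.02, 0, 1],
  [0.015, -0.0335, 0.06, 0, 1],
  [0.015, -0.0335, 0.1, 0, 1],
  [0.015, -0.0335, 0.13, 0, 1],
  [0.015, -0.0335, 0.16, 0, 1],
  [0.015, -0.0335, 0.19, 0, 1],
  [0.015, -0.0335, 0.21, 0, 1],
  [0.015, -0.0335, 0.219, 0, 1],
  [0.015, -0.0335, 0.219, 0, 1],
  [0.015, -0.0335, 0.219, 0, 1],
  [0.015, -0.0335, 0.219, 0, 1],
])

```text
time: 25.05
eef_pos: [0.4614, 0.3142, 0.0416]
tcp_rot: [0.979, 0.204, 0.002, -0.0]
contact_force: [0.0, 0.1, 0.7]
opening: 0.997
finger_force: 0.0
```

```bash
python3 go.py 0.46,0.313,0.04
```

```text
t 25.1 p [0.4614 0.3142 0.0416] phi 23.5 F [0.  0.1 0.7] op 0.997 ff 0.0
0.46,0.313,0.04 -> [-1.7  0.5  1.6] mm
```

All within about 2 mm. Grip the jar.

Call:
send_rows([
  [0, 0, 0, 0, 0.7],
  [0, 0, 0, 0, 0.5],
  [0, 0, 0, 0, 0.35],
  [0, 0, 0, 0, 0.2],
  [0, 0, 0, 0, -0.2],
  [0, 0, 0, 0, -0.6],
  [0, 0, 0, 0, -0.6],
  [0, 0, 0, 0, -0.6],
], squeeze=35)

```text
time: 25.85
eef_pos: [0.4607, 0.3143, 0.0407]
tcp_rot: [0.979, 0.204, 0.001, -0.0]
contact_force: [-1.0, 0.1, 5.2]
opening: 0.65
finger_force: 37.7
```

```bash
python3 go.py 0.46,0.313,0.04
```

```text
t 25.9 p [0.4607 0.3143 0.0407] phi 23.5 F [-1.   0.1  5.2] op 0.65 ff 37.7
0.46,0.313,0.04 -> [-1.1  1.   0.7] mm
```

Call:
send_rows([
  [0, 0, -0.02, 0, -0.6],
  [0, 0, -0.05, 0, -0.6],
  [0, 0, -0.09, 0, -0.6],
  [0, 0, -0.13, 0, -0.6],
  [0, 0, -0.17, 0, -0.6],
  [0, 0, -0.2, 0, -0.6],
  [0, 0, -0.215, 0, -0.6],
  [0, 0, -0.22, 0, -0.6],
  [0, 0, -0.22, 0, -0.6],
  [0, 0, -0.22, 0, -0.6],
])

```text
time: 26.85
eef_pos: [0.459, 0.3134, 0.2571]
tcp_rot: [0.979, 0.204, -0.002, 0.0]
contact_force: [-0.0, -0.1, -0.7]
opening: 0.647
finger_force: 37.6
```

```bash
python3 go.py 0.577,-0.1035,0.26
```

```text
t 26.9 p [0.459  0.3134 0.2571] phi 23.5 F [-0.  -0.1 -0.7] op 0.647 ff 37.6
0.577,-0.1035,0.26 -> [-58.2 429.3  -2.6] mm
```

Call:
send_rows([
  [-0.002, 0.015, 0, 0, -0.6],
  [-0.007, 0.05, 0, 0, -0.6],
  [-0.012, 0.09, 0, 0, -0.6],
  [-0.018, 0.13, 0, 0, -0.6],
  [-0.023, 0.17, 0, 0, -0.6],
  [-0.028, 0.21, 0, 0, -0.6],
  [-0.034, 0.25, 0, 0, -0.6],
  [-0.039, 0.29, 0, 0, -0.6],
  [-0.045, 0.33, 0, 0, -0.6],
  [-0.05, 0.37, 0, 0, -0.6],
  [-0.055, 0.41, 0, 0, -0.6],
  [-0.058, 0.429, 0, 0, -0.6],
])

```text
time: 28.05
eef_pos: [0.5776, -0.1065, 0.2581]
tcp_rot: [0.979, 0.202, -0.001, -0.0]
contact_force: [0.2, -0.0, -1.1]
opening: 0.647
finger_force: 37.7
```

Call:
send_rows([
  [0, 0, 0, 0, -0.6],
  [0, 0, 0.03, 0, -0.6],
  [0, 0, 0.07, 0, -0.6],
  [0, 0, 0.11, 0, -0.6],
  [0, 0, 0.14, 0, -0.6],
  [0, 0, 0.15, 0, -0.6],
  [0, 0, 0.15, 0, -0.6],
  [0, 0, 0.15, 0, -0.6],
  [0, 0, 0.15, 0, -0.6],
])

```text
time: 28.95
eef_pos: [0.5797, -0.1029, 0.1125]
tcp_rot: [0.979, 0.204, 0.002, 0.001]
contact_force: [0.7, -0.2, -0.4]
opening: 0.642
finger_force: 37.7
```

```bash
python3 go.py 0.577,-0.1035,0.0927
```

```text
t 28.9 p [ 0.5797 -0.1029  0.1125] phi 23.5 F [ 0.7 -0.2 -0.4] op 0.642 ff 37.7
0.577,-0.1035,0.0927 -> [-2.8 -0.6 19.8] mm
```

Call:
send_rows([
  [-0.001, 0, 0.005, 0, -0.6],
  [-0.002, 0, 0.01, 0, -0.6],
  [-0.002, 0, 0.014, 0, -0.6],
  [-0.002, 0, 0.0165, 0, -0.6],
  [-0.002, 0, 0.0165, 0, -0.6],
  [-0.002, 0, 0.0165, 0, -0.6],
  [-0.002, 0, 0.0165, 0, -0.6],
])

```text
time: 29.65
eef_pos: [0.5763, -0.1034, 0.0932]
tcp_rot: [0.979, 0.204, -0.0, -0.0]
contact_force: [-0.9, 1.7, -1.0]
opening: 0.642
finger_force: 37.7
```

```bash
python3 go.py 0.577,-0.1035,0.0927
```

```text
t 29.6 p [ 0.5763 -0.1034  0.0932] phi 23.5 F [-0.9  1.7 -1. ] op 0.642 ff 37.7
0.577,-0.1035,0.0927 -> [0.6 0.4 0.5] mm
```

Call:
send_rows([
  [0, 0, 0.001, 0, -0.6],
  [0, 0, 0.001, 0, -0.6],
  [0, 0, 0.001, 0, -0.6],
])

```text
time: 29.95
eef_pos: [0.5765, -0.1034, 0.0927]
tcp_rot: [0.979, 0.204, 0.0, 0.0]
contact_force: [-1.1, -0.6, 1.5]
opening: 0.649
finger_force: 37.9
```

Call:
send_rows([
  [0, 0, 0, 0, 0.35],
  [0, 0, 0, 0, 0.5],
  [0, 0, 0, 0, 0.8],
  [0, 0, 0, 0, 1],
  [0, 0, 0, 0, 1],
  [0, 0, 0, 0, 1],
  [0, 0, -0.03, 0, 1],
  [0, 0, -0.07, 0, 1],
  [0, 0, -0.11, 0, 1],
  [0, 0, -0.15, 0, 1],
  [0, 0, -0.16, 0, 1],
  [0, 0, -0.16, 0, 1],
])

```text
time: 31.15
eef_pos: [0.5774, -0.1038, 0.255]
tcp_rot: [0.979, 0.204, 0.002, 0.001]
contact_force: [-0.2, -0.1, -0.7]
opening: 1.0
finger_force: 0.0
```

```bash
python3 go.py 0.46,0.25,0.26
```

```text
t 31.1 p [ 0.5774 -0.1038  0.255 ] phi 23.5 F [-0.2 -0.1 -0.7] op 1.0 ff 0.0
0.46,0.25,0.26 -> [  33.6 -371.2   -6.2] mm
```

Move aside for a final check.

Call:
send_rows([
  [0.034, -0.37, -0.006, 0, 1],
  [0.034, -0.37, -0.006, 0, 1],
  [0.034, -0.37, -0.006, 0, 1],
  [0.034, -0.37, -0.006, 0, 1],
  [0.034, -0.37, -0.006, 0, 1],
  [0.034, -0.37, -0.006, 0, 1],
  [0.034, -0.37, -0.006, 0, 1],
  [0.034, -0.37, -0.006, 0, 1],
  [0.034, -0.37, -0.006, 0, 1],
  [0.034, -0.37, -0.006, 0, 1],
  [0.034, -0.37, -0.006, 0, 1],
  [0.034, -0.37, -0.006, 0, 1],
])

```text
time: 32.35
eef_pos: [0.46, 0.2482, 0.2576]
tcp_rot: [0.979, 0.203, -0.001, 0.0]
contact_force: [-0.2, -0.7, 1.2]
opening: 1.001
finger_force: 0.0
```

```bash
python3 - <<'E'
from h import *
im=grab();cv2.imwrite("top_raw1.png",im)
cv2.imwrite("pics/t3.png",cv2.resize(np.clip(im*1.5,0,255).astype(np.uint8)[100:290,80:440],None,fx=2.2,fy=2.2))
E
python3 - <<'E'
exec(open("meas.py").read())
circ(box(262,148,312,205)&(V>118)&(S<20),.126,"jar on balance")
E
sed -i '/pan/d' m2.py; python3 m2.py
```

```text
jar on balance circ [ 0.5781 -0.105 ] diam mm 56.3
tube cap in tray circ [ 0.4532 -0.3218] diam mm 30.2
tray rect [ 452.2 -322.8] [142.6 143.6] 8.8
block mid [0.50200389 0.09321629] 0.03226520020724287
```

View pics/t3.png

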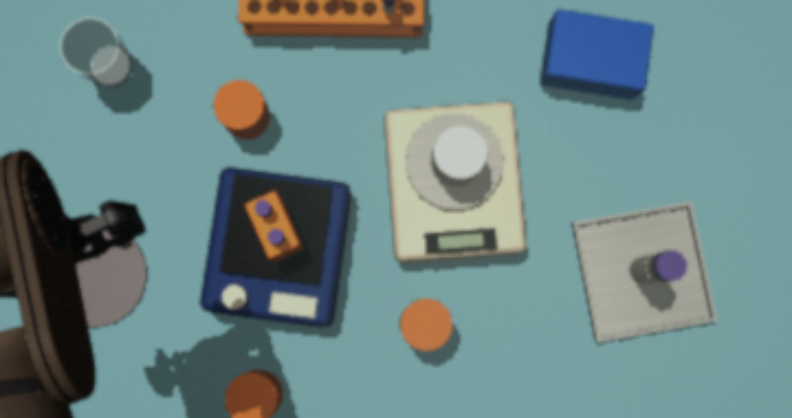

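The picture shows the jar on the pan (460,152), the block on the platform (271,225) and the tube in the tray (670,265). All three measure within about 3 mm of their centres, and the bystanders have not moved.

```bash
python3 -c "
from plant import ctrl
print(ctrl.sign_off())"
```

```text
the job is handed in; nothing more can be done
None
```

The job is handed in (no verdict was returned): the jar is on the balance, the block on the mixer and the tube in the tray, all standing and within about 3 mm of centre by the top camera, with the jar parked on the mat first and about 32 s of the 109 s used.

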